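# Roll the celluloid strip home on a charango fingerboard

## Robot

A 6-joint arm with a two-finger parallel gripper is mounted at the origin on the work surface. World frame = base frame: x ahead of the robot, y to its left, z up, the work surface at z = 0. Lengths are in m, angles in rad, forces in N, time in s.
With the tool pointing down it reaches from about 0.375 to 0.975 m from the base axis. Payload 3.8 kg.
Tool frame: the origin (TCP) lies midway between the tips of the shut fingers; the grasp point (between the pads) lies 19 mm behind it; z points along the fingers, y is the direction in which the jaws open and shut (so a half turn about z gives the same grasp; the last joint's range is limited). The gripper opens to 85 mm and grips with 20 to 120 N. Pads are 22 mm wide; open, the fingers measure 114 mm over their backs; the gripper's body (76 mm by 85 mm) begins 54 mm behind the grasp point. The pads swing forward as they close: fully open they stand 13 mm farther back than shut.
Start: joints at [1.093, 0.264, 1.604, -0, 1.274, -0.037], TCP at [0.288, 0.61, 0.231] pointing down, gripper open.
Joint ranges: [-2.63, 2.63], [-0.94, 2.18], [0.31, 2.57], [-1.31, 4.45], [0, 2.66], [-2.55, 2.55]. Speed limits (rad/s): [2.57, 2.57, 3.14, 3.14, 3.14, 3.14].

## Interface

Orientations are given as a rotation vector (axis times angle).
In Python, from workcell import bot gives the robot as it stands.
- The arm moves only by the tool arm_command, never from a script. Its argument "targets" is text: rows parted by semicolons, each of 7 numbers parted by spaces: the shift along the tool's x, y, z in mm, then the turn, a rotation vector about the tool's x, y, z in degrees, then the opening, from 0 (shut) to 1 (fully open). A call has 1 to 10 rows; each row is the pose to reach, as a shift and turn from the pose commanded when the call began, along the tool's axes at that moment; what a row does not reach only later rows make up. A row lasts 1/12 s, in which the tool goes at most 41.7 mm and 7.16 degrees, less where a joint would pass 70% of its speed; a pose out of reach is approached as far as the arm can. A call with a gripper value outside its range is refused whole. The fingers move at their own pace and stop on an object; "newtons" is the grip in N (left out, the last holds). Time passes only in rows, so rows that repeat a pose let the fingers close. It gives the time, the measured TCP pose, the force and the opening at its end, in the units of the state.
- bot.read_state(): the state, without advancing time (a new reading comes with each control period).
- bot.read_camera(name): name is "scene" or "top" or "wrist"; returns (picture, depth): 384x512x3 uint8, blue, green, red; 384x512 float32, m along the optical axis (not along the pixel's ray), 0 where there is no reading.
- bot.camera_params(name): a dict with "fov_y" (degrees; the focal length in pixels is half the picture's height over the tangent of half this angle, whatever the lens; pixels are square), "cx", "cy" (the principal point, pixels), "xyz" and "rotation" of the camera in the world; the wrist camera has in their place "T_tool_cam" (4x4, takes a point from camera to tool coordinates, whose origin is the TCP and whose axes are the flange's). Camera axes: x right, y up, looking along -z (the intrinsics and any distortion apply to the point x, -y, -z); pixel columns grow to the right and rows downward; lengths in m; the calibration is good to about 2 mm. A picture is of the moment at which its call begins: read the wrist's pose just before it. camera_params takes no time and is no camera call.
- bot.finish_job(): hands the job in, once; it reports no verdict.
The state is a dict: "time": time; "q": joint angles; "joint_vel": joint speeds; "joint_torque": joint torques, N m; "tool_pos": TCP position; "tcp_rot": TCP orientation; "wrist_force": force on the tool from outside, world axes, zero at the start; "torque": the same for the moment, N m; "width": opening from 0.0 (shut) to 1.0 (fully open).
Only numpy, scipy, OpenCV 4.12 (cv2) and the standard library are available. Lean on these libraries where they do the work, as an engineer would, in place of code of your own. Each camera call takes 0.05 s, during which the arm holds its last target.

## Task

Take the hand roller from its rest and, bearing down with a steady moderate force, roll it along the celluloid strip from one end to the other until all six plates are fully home on the wenge fingerboard. Press with the roller only, never so hard that the sprung bed bottoms out. Then stand the roller back on its rest, upright across both posts, let go, and leave the other things on the bench undisturbed.

Things in the scene. Friction and masses are not known exactly. Their poses are not given: they have to be found in the camera images.
- roller_grip (a point): Hand roller, upright, about 0.45 kg. This point: centre of its red-brown wooden grip block, 60 mm along x, 26 mm along y (the width to pinch), 54 mm tall. Under the grip a steel bridge bar, 116 (x) x 40 (y) x 14 mm, underside 41 mm below this point; the drum's underside is 99 mm below it. x runs along the axle, y is the rolling direction, z up. Both ends are alike.
- roller_axle (a point): Centre of the roller's black rubber drum (radius 26 mm, 58 mm long along x), 73 mm straight below the grip centre; same axes as the grip.
- roller: The whole hand roller; origin at the drum's underside, 99 mm below the grip centre; same axes.
- drum (a joint): Turning angle of the drum on its axle (rad), free-running, no limits.
- rest: Fixed roller rest: base 150 x 80 x 8 mm, two pine posts at x = -53 and +53 mm with flat tops 70 mm above the bench, 66 mm long in y, 86 mm clear between them. Origin under its centre on the bench, z up. The roller's bridge bar ends stand on the posts, drum hanging between (roller x along rest x, either way round), its grip centre 111 mm above the bench over the rest's centre.
- press: Fixed wooden base, 110 x 210 x 12 mm, of the sprung bed; origin under its centre on the bench, z up. It carries on springs a dark wenge fingerboard blank, 72 (x) x 180 (y) x 14 mm, and on that a strip of six amber and brown (tortoise) celluloid plates in a row along y, each 44 (x) x 26 (y) x 5 mm; outermost plate centres at y = -66 and +66 mm.
- strip_mid (a point): Middle of the strip, at the height of the plates' top faces when home (49 mm above the bench, bed not pressed). Axes as the press: y along the strip, z up. At first the plates stand about 3.5 mm higher, on tight push-fit pins; about 6 N on a plate slides it home and it stays where it is pushed.
- bed (a joint): How far the sprung wenge blank is pressed down (m): 0 at rest, bottoms at 0.016. It sinks level, starting at about 1 N and by 1.5 N per mm, so 5 to 10 mm down is 8 to 16 N.
- plate0 (a joint): How far plate 0 (at y = -66 mm on the press) has been pushed on to the blank (m): about 0 standing proud, 0.0035 fully home.
- plate1 (a joint): How far plate 1 (at y = -40 mm on the press) has been pushed on to the blank (m): about 0 standing proud, 0.0035 fully home.
- plate2 (a joint): How far plate 2 (at y = -13 mm on the press) has been pushed on to the blank (m): about 0 standing proud, 0.0035 fully home.
- plate3 (a joint): How far plate 3 (at y = 13 mm on the press) has been pushed on to the blank (m): about 0 standing proud, 0.0035 fully home.
- plate4 (a joint): How far plate 4 (at y = 40 mm on the press) has been pushed on to the blank (m): about 0 standing proud, 0.0035 fully home.
- plate5 (a joint): How far plate 5 (at y = 66 mm on the press) has been pushed on to the blank (m): about 0 standing proud, 0.0035 fully home.
- caul: Bystander: pale pine caul, 40 x 130 x 22 mm, origin under its centre.
- pickguard: Bystander: finished tortoise-brown pickguard, teardrop, about 75 x 155 x 4 mm, lying flat.
- dividers: Bystander: pair of brass dividers, about 150 mm long, lying flat.
- countersink: Bystander: steel countersink bit, about 95 mm long, lying flat, 18 mm thick.

How it is judged:
By the outcome, as a careful person would: the job done as asked, in the order asked, and still so for the second after the job is handed in, with the robot touching nothing.
It also fails if it takes over 56 s, if anything falls off the work surface, if the arm or the gripper's body presses on something with over 40 N, if the wrist force passes 120 N, or if a joint passes its speed limit or range.

## Working session

There is one attempt and no reset: what is moved stays moved. The work goes in short steps, Python scripts to look and compute and a tool call to move; the robot and the scene stay as the last step left them, time stands still between calls to the robot, and variables do not carry over. Pictures are saved under pics/ and viewed, and the job is handed in when it is done.

Besides the shell and the picture viewer there is one more tool, called after "Request:" as name(argument=value, ...) on one line, values as JSON. arm_command: Moves the arm, as the interface text tells. Its arguments: {"type":"object","properties":{"targets":{"type":"string"},"newtons":{"type":"number"}},"required":["targets"]}

```bash
ls; mkdir -p pics
python3 - <<'E'
from workcell import bot
import cv2, numpy as np
s=bot.read_state(); print(s)
for n in ("scene","top","wrist"):
    p,d=bot.read_camera(n); cv2.imwrite(f"pics/{n}0.png",p); np.save(f"pics/{n}0.npy",d); print(n,bot.camera_params(n),d.min(),d.max())
E
```

```text
pics
{'time': 0.0, 'q': array([ 1.09310070e+00,  2.64795201e-01,  1.60537923e+00, -1.32927110e-05,
        1.27370861e+00, -3.69103471e-02]), 'joint_vel': array([-1.24739354e-03, -2.73020131e-04, -2.96550620e-05,  1.70962082e-03,
       -2.23742208e-04,  5.90484966e-04]), 'joint_torque': array([-3.59966807e-04, -5.15117812e+01, -3.67305386e+01, -4.81179086e-05,
        1.30140755e-02, -1.56828509e-05]), 'tool_pos': array([0.28766124, 0.6098202 , 0.22993088]), 'tcp_rot': array([-0.68666117, -3.06504553,  0.00348375]), 'wrist_force': array([0.10192466, 0.0648534 , 0.21287671]), 'torque': array([ 0.0397333 , -0.02145546, -0.02604252]), 'width': 1.0000664716541368}
scene {'fov_y': 57.850103576932455, 'cx': 255.48055222401237, 'cy': 192.36850378034833, 'xyz': array([ 1.11990923, -0.19760394,  0.77604896]), 'rotation': array([0.60891335, 0.36870462, 1.0430017 ])} 0.0 3.5582154
top {'fov_y': 57.322978706070316, 'cx': 251.1050354459582, 'cy': 184.54804924641522, 'xyz': array([0.59449288, 0.05659379, 0.85198052]), 'rotation': array([ 0.03198915, -0.03897866, -1.57435402])} 0.0 1.6586612
wrist {'fov_y': 69.52575535833196, 'cx': 252.211169887606, 'cy': 192.42047450186712, 'T_tool_cam': array([[-1.09438576e-03,  9.59221637e-01,  2.82652885e-01,
         7.27936335e-02],
       [ 9.99999342e-01,  9.52582917e-04,  6.39112141e-04,
         8.28915404e-04],
       [ 3.43799885e-04,  2.82653398e-01, -9.59222049e-01,
        -1.42524332e-01],
       [ 0.00000000e+00,  0.00000000e+00,  0.00000000e+00,
         1.00000000e+00]])} 0.0 1.3775316
```

View pics/top0.png

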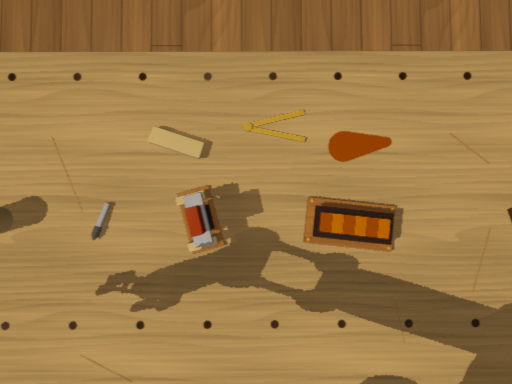

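View pics/scene0.png

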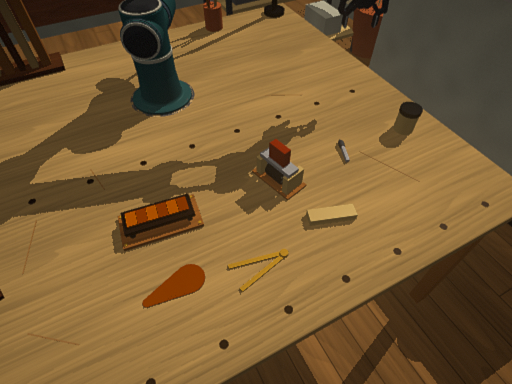

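View pics/wrist0.png

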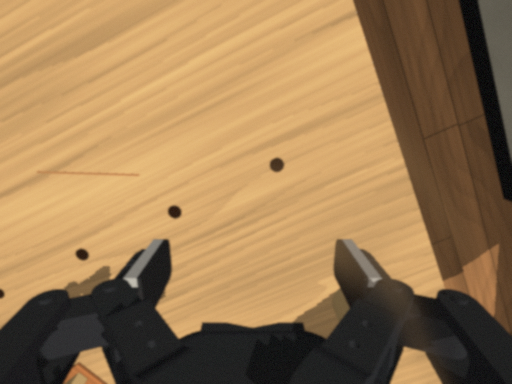

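The top view shows the rest with roller near pixel (201,220), the press near (350,224), the caul (177,142), the dividers (275,126), the pickguard (358,145) and the countersink (102,220). The scene view shows the red grip at (280,153). Next I'll measure.

```bash
cat > h.py <<'E'
import numpy as np, cv2
from scipy.spatial.transform import Rotation as R
from workcell import bot
def cam(name, state=None):
    c=bot.camera_params(name)
    f=192/np.tan(np.radians(c['fov_y'])/2)
    if 'T_tool_cam' in c:
        T=np.eye(4);T[:3,:3]=R.from_rotvec(state['tcp_rot']).as_matrix();T[:3,3]=state['tool_pos'];T=T@c['T_tool_cam']
        Rm,t=T[:3,:3],T[:3,3]
    else: Rm=R.from_rotvec(c['rotation']).as_matrix();t=c['xyz']
    return f,c['cx'],c['cy'],Rm,t
def ray(C,uv):
    f,cx,cy,Rm,t=C; uv=np.atleast_2d(uv).astype(float)
    return np.c_[(uv[:,0]-cx)/f,-(uv[:,1]-cy)/f,-np.ones(len(uv))]@Rm.T
def onplane(C,uv,z):
    d=ray(C,uv); return C[4]+d*((z-C[4][2])/d[:,2])[:,None]
def cloud(C,D):
    v,u=np.mgrid[:384,:512]; uv=np.c_[u.ravel(),v.ravel()]
    return (C[4]+ray(C,uv)*D.ravel()[:,None]).reshape(384,512,3)
def proj(C,P):
    f,cx,cy,Rm,t=C; p=(np.atleast_2d(P)-t)@Rm
    return np.c_[cx+f*p[:,0]/-p[:,2],cy-f*p[:,1]/-p[:,2]]
E
python3 - <<'E'
from h import *
for n in("top","scene"):
    C=cam(n);D=np.load(f"pics/{n}0.npy");P=cloud(C,D);im=cv2.imread(f"pics/{n}0.png")
    z=P[...,2]
    on=(D>0)&(P[...,0]>.3)&(P[...,0]<.9)&(abs(P[...,1])<.45)
    print(n,"table z",np.median(z[on]), [np.percentile(z[on],q) for q in(5,95)])
    hsv=cv2.cvtColor(im,cv2.COLOR_BGR2HSV)
    m=on&(z>.006)
    k,l,st,c=cv2.connectedComponentsWithStats(m.astype(np.uint8))
    for i in range(1,k):
        if st[i,4]>40:
            q=l==i; print(i,st[i],P[q].mean(0).round(3),P[q].min(0).round(3),P[q].max(0).round(3))
    big=cv2.resize(im[170:270,150:420] if n=="top" else im[120:260,100:320],None,fx=3,fy=3,interpolation=cv2.INTER_NEAREST)
    cv2.imwrite(f"pics/{n}_z.png",big)
E
```

```text
top table z 0.0009377205217588891 [np.float64(-0.0016159998620182913), np.float64(0.021930876311593208)]
4 [244 112  52  22 293] [0.782 0.018 0.008] [ 0.757 -0.054  0.006] [0.809 0.069 0.014]
7 [148 126  57  33 947] [0.734 0.23  0.022] [0.697 0.164 0.006] [0.772 0.298 0.027]
9 [272 131  34  11 100] [ 0.751 -0.04   0.007] [ 0.738 -0.078  0.006] [0.762 0.002 0.011]
111 [ 176  185   49   69 2100] [0.553 0.167 0.068] [0.47  0.118 0.006] [0.632 0.231 0.141]
112 [ 304  197   92   55 4066] [ 0.539 -0.175  0.035] [ 0.473 -0.291  0.006] [ 0.602 -0.072  0.057]
113 [ 92 202  19  38 248] [0.546 0.411 0.014] [0.504 0.391 0.006] [0.592 0.43  0.022]
scene table z -0.00043619319049431615 [np.float64(-0.0035885890249895743), np.float64(0.022385913202799156)]
1 [ 252  139   54   61 1733] [0.57  0.165 0.065] [0.486 0.12  0.006] [0.633 0.23  0.141]
2 [338 139  12  23 105] [0.55  0.412 0.013] [0.503 0.392 0.006] [0.592 0.431 0.021]
3 [ 118  193   86   58 2930] [ 0.555 -0.183  0.033] [ 0.474 -0.289  0.006] [ 0.605 -0.071  0.055]
4 [306 204  52  21 733] [0.739 0.23  0.02 ] [0.698 0.166 0.006] [0.774 0.299 0.026]
5 [272 249  17   9  72] [0.774 0.059 0.009] [0.763 0.035 0.006] [0.785 0.072 0.013]
```

View pics/top_z.png

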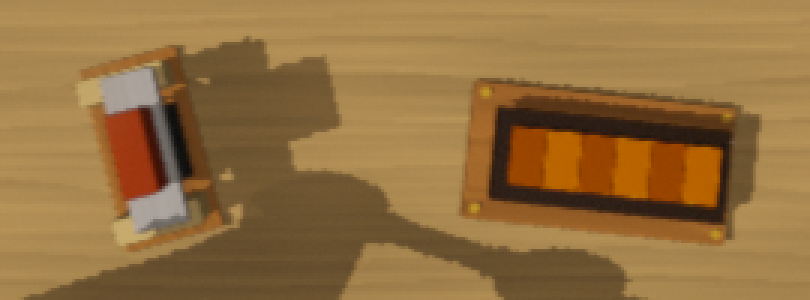

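View pics/scene_z.png

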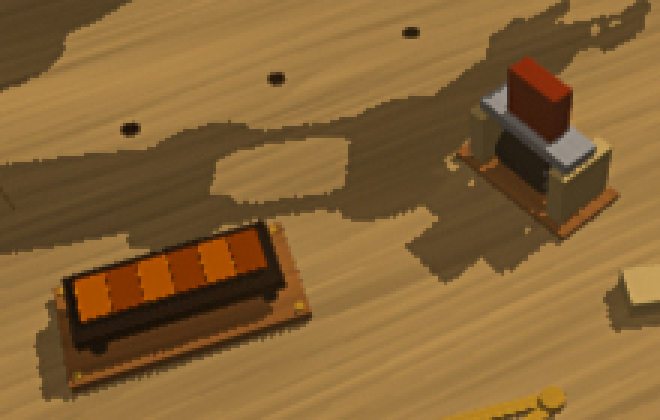

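Run:
```python
from h import *
def rect(p):
    (c,wh,a)=cv2.minAreaRect(p[:,:2].astype(np.float32)*1000); return np.round(c,1),np.round(wh,1),round(a,2)
for n in("top","scene"):
    C=cam(n);D=np.load(f"pics/{n}0.npy");P=cloud(C,D);im=cv2.imread(f"pics/{n}0.png")
    hsv=cv2.cvtColor(im,cv2.COLOR_BGR2HSV);h,s,v=cv2.split(hsv);z=P[...,2]
    X,Y=P[...,0],P[...,1]
    rr=(X>.45)&(X<.65)&(Y>.1)&(Y<.25); pr=(X>.45)&(X<.65)&(Y<-.05)&(Y>-.31)
    for nm,m in (("griptop",rr&(z>.134)),("bar",rr&(z>.078)&(z<.09)&(s<90)),("restbase",rr&(z>.005)&(z<.012)),("posttop",rr&(z>.066)&(z<.074)&(s>60)),
        ("plates",pr&(z>.045)&(s>200)&(v>110)),("pressbase",pr&(z>.009)&(z<.016)),("wenge",pr&(z>.035)&(z<.05))):
        q=P[m]
        if len(q)>5: print(n,nm,len(q),rect(q),np.median(q[:,2]).round(4))
    # ray-plane of red mask
    m=((h<9)&(s>170)&(v>60)&rr).astype(np.uint8)
    print('red',m.sum())
    # plates individually
    m=pr&(z>.045)&(s>200)&(v>90)&(h<25)
    u=np.argwhere(m)[:,::-1]; q=onplane(C,u,.0525); print('plates plane',rect(q),q.mean(0))
```

```text
top griptop 377 (array([553.5, 169.5]), array([59.5, 26.2]), 13.69) 0.1385
top bar 560 (array([553.5, 169.2]), array([115.1,  40.3]), 14.06) 0.0847
top restbase 633 (array([551.9, 180.5]), array([178.6, 119.2]), 2.81) 0.0085
top posttop 271 (array([550.7, 174.6]), array([126.2,  65.9]), 15.22) 0.0706
top plates 1347 (array([ 537.6, -181.7]), array([158.4,  44.4]), 83.57) 0.0529
top pressbase 1527 (array([ 537.9, -182. ]), array([210.4, 110. ]), 83.55) 0.0126
top wenge 1158 (array([ 537.8, -182.2]), array([181. ,  72.2]), 83.57) 0.0447
red 351
plates plane (array([ 537.4, -181. ]), array([160.2,  45. ]), 83.66) [ 0.53773204 -0.18154821  0.0525    ]
scene griptop 158 (array([554.9, 170.7]), array([60.6, 27. ]), 12.33) 0.1372
scene bar 269 (array([554.5, 170.8]), array([116.7,  40.4]), 14.67) 0.083
scene restbase 330 (array([551. , 175.7]), array([152.1,  80.5]), 16.13) 0.0073
scene posttop 115 (array([551.2, 176. ]), array([127.2,  66.3]), 15.17) 0.0692
scene plates 804 (array([ 537.6, -179.8]), array([157.3,  48.2]), 83.66) 0.0516
scene pressbase 1041 (array([ 539.3, -179.8]), array([209.8, 110.6]), 83.63) 0.0114
scene wenge 938 (array([ 538.2, -179.9]), array([179.5,  74.9]), 83.33) 0.0434
red 130
plates plane (array([ 538.3, -179.9]), array([157.2,  43.8]), 83.68) [ 0.53858745 -0.18155157  0.0525    ]
```

```bash
cat >> h.py <<'E'
def plan(pos,yaw_y=None,s=None,verbose=True):
    """tool-axes shift mm and turn deg to reach TCP pos, tool y at yaw_y deg, pointing down"""
    s=s or bot.read_state(); M=R.from_rotvec(s['tcp_rot'])
    sh=M.inv().apply(np.array(pos)-s['tool_pos'])*1000
    cur=np.degrees(np.arctan2(*M.as_matrix()[[1,0],1]))
    tr=None
    if yaw_y is not None:
        a=np.radians(yaw_y); y=np.array([np.cos(a),np.sin(a),0]); zz=np.array([0,0,-1.]); x=np.cross(y,zz)
        T=R.from_matrix(np.c_[x,y,zz]); tr=np.degrees((M.inv()*T).as_rotvec()).round(2)
    print('t',round(s['time'],2),'pos',s['tool_pos'].round(4),'yaw',cur.round(2),'F',s['wrist_force'].round(2),'M',s['torque'].round(2),'w',round(s['width'],3))
    print('shift',sh.round(1),'turn',tr,'q',s['q'].round(2))
E
python3 - <<'E'
from h import *
plan([.554,.170,.19],104.1)
E
```

```text
t 0.15 pos [0.2877 0.61   0.2302] yaw 64.75 F [-0.69  0.41 -0.3 ] M [0.   0.   0.04] w 0.999
shift [-428.5 -284.3   40.7] turn [ -0.1   -0.04 -39.35] q [ 1.09  0.26  1.61 -0.    1.27 -0.04]
```

Request:
arm_command(targets="-33 -22 3 0 0 -4 1;-66 -44 6 0 0 -8 1;-99 -66 9 0 0 -12 1;-132 -88 12 0 0 -16 1;-165 -110 15 0 0 -20 1;-198 -132 18 0 0 -24 1;-231 -154 21 0 0 -28 1;-264 -176 24 0 0 -32 1;-297 -198 27 0 0 -36 1;-330 -220 30 0 0 -39.3 1", newtons=60)

```text
time: 0.98
tool_pos: [0.493, 0.2688, 0.201]
tcp_rot: [0.39, -3.117, -0.0]
wrist_force: [0.6, 0.7, 1.0]
width: 1.009
```

Run:
```python
from h import *
plan([.554,.170,.19],104.1)
```

```text
t 0.98 pos [0.493  0.2688 0.201 ] yaw 104.25 F [0.64 0.67 1.01] M [ 0.03 -0.01 -0.03] w 1.009
shift [ -34.8 -110.8   11. ] turn [ 0.   -0.01  0.15] q [ 0.45  0.07  1.88  0.    1.19 -1.36]
```

Request:
arm_command(targets="-9 -28 3 0 0 0 1;-18 -56 6 0 0 0 1;-27 -84 8 0 0 0 1;-34.8 -110.8 10 0 0 0 1;-34.8 -110.8 10 0 0 0 1;-34.8 -110.8 10 0 0 0 1")

```text
time: 1.48
tool_pos: [0.5534, 0.1703, 0.1907]
tcp_rot: [0.379, -3.117, -0.0]
wrist_force: [-0.0, 0.3, 0.4]
width: 0.998
```

Run:
```python
from h import *
s=bot.read_state()
p,d=bot.read_camera("wrist"); cv2.imwrite("pics/w1.png",p)
plan([.554,.170,.096],104.1)
C=cam("wrist",s);P=cloud(C,d);z=P[...,2]
def rect(p):
    (c,wh,a)=cv2.minAreaRect(p[:,:2].astype(np.float32)*1000); return np.round(c,1),np.round(wh,1),round(a,2)
hsv=cv2.cvtColor(p,cv2.COLOR_BGR2HSV);h,sa,v=cv2.split(hsv)
m=(h<12)&(sa>150)&(z>.133)&(z<.145)&(d>0)
k,l,st,c=cv2.connectedComponentsWithStats(m.astype(np.uint8));i=1+st[1:,4].argmax();print(st[i],rect(P[l==i]),np.median(z[l==i]))
for nm,m in(("post",(z>.066)&(z<.074)&(sa>60)),("base",(z>.005)&(z<.011))):
    m=m&(d>0)&(abs(P[...,0]-.55)<.1)&(abs(P[...,1]-.175)<.09); print(nm,m.sum(),rect(P[m]))
```

```text
t 1.53 pos [0.553  0.1713 0.1909] yaw 103.95 F [ 0.04 -0.03 -0.81] M [-0.07  0.03 -0.03] w 0.998
shift [-0.7 -1.5 94.9] turn [ 0.03 -0.06 -0.15] q [ 0.26  0.11  1.86  0.    1.17 -1.56]
[ 238  170   33   75 2345] (array([551.5, 172. ]), array([58.5, 23.9]), 13.87) 0.13774757604621868
post 1305 (array([549.3, 177.9]), array([125.5,  66.1]), 15.0)
base 2163 (array([547.8, 177.5]), array([146.3,  80. ]), 15.13)
```

View pics/w1.png

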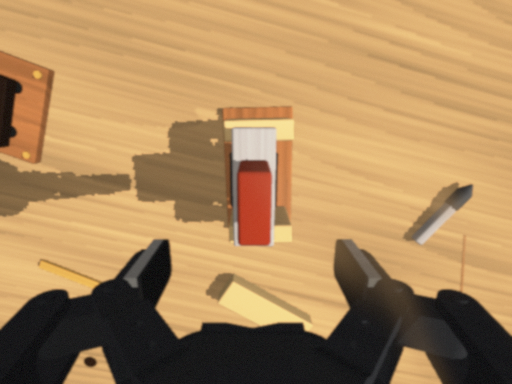

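Request:
arm_command(targets="0 -0.5 20 0 0 0 1;0 -0.5 40 0 0 0 1;0 -0.5 60 0 0 0 1;0 -0.5 75 0 0 0 1;0 -0.5 86 0 0 0 1;0 -0.5 93 0 0 0 1;0 -0.5 94.5 0 0 0 1;0 -0.5 94.5 0 0 0 1")

```text
time: 2.2
tool_pos: [0.5531, 0.1717, 0.0967]
tcp_rot: [0.385, -3.118, -0.0]
wrist_force: [-0.1, -0.4, -0.3]
width: 0.999
```

Run:
```python
from h import *
plan([.5535,.1705,.096],104.1)
p,d=bot.read_camera("wrist"); cv2.imwrite("pics/w2.png",p)
p,d=bot.read_camera("scene"); cv2.imwrite("pics/s2.png",cv2.resize(p[80:260,180:420],None,fx=3,fy=3))
```

```text
t 2.2 pos [0.5531 0.1717 0.0967] yaw 104.08 F [-0.11 -0.37 -0.33] M [-0.01 -0.06 -0.03] w 0.999
shift [-0.1 -1.2  0.7] turn [ 0.01 -0.02 -0.02] q [ 0.26  0.2   1.94  0.    1.   -1.56]
```

View pics/s2.png

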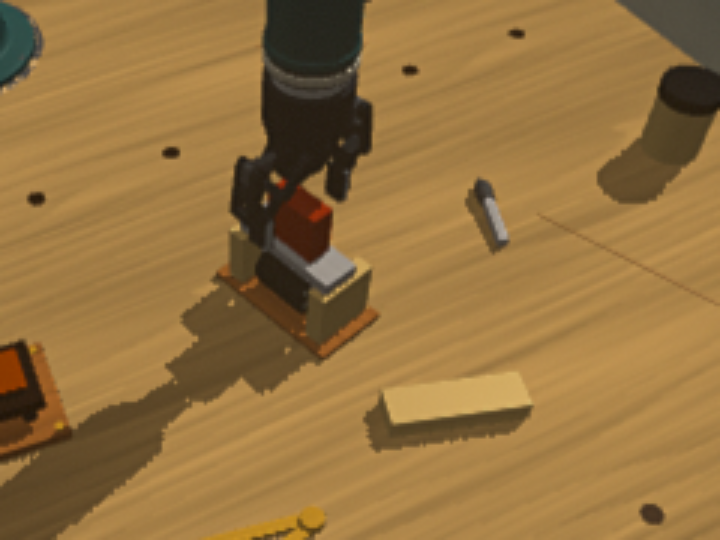

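View pics/w2.png

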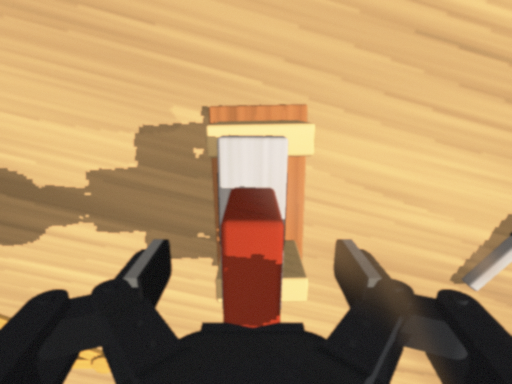

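The fingers straddle the red grip in both views (in the wrist view it lies between the pads at about (252,255)), so I'll close.

Request:
arm_command(targets="0 -0.5 0 0 0 0 0;0 -0.5 0 0 0 0 0;0 -0.5 0 0 0 0 0;0 -0.5 0 0 0 0 0;0 -0.5 0 0 0 0 0;0 -0.5 0 0 0 0 0;0 -0.5 0 0 0 0 0;0 -0.5 0 0 0 0 0;0 -0.5 0 0 0 0 0;0 -0.5 0 0 0 0 0", newtons=70)

```text
time: 3.13
tool_pos: [0.5537, 0.1708, 0.0972]
tcp_rot: [-0.384, 3.118, 0.0]
wrist_force: [-0.9, 0.2, 4.9]
width: 0.29
```

Run:
```python
from h import *
plan([.5535,.1705,.2],104.1)
```

```text
t 3.13 pos [0.5537 0.1708 0.0972] yaw 104.04 F [-0.91  0.22  4.94] M [ 0.    0.23 -0.07] w 0.29
shift [   0.2   -0.3 -102.8] turn [ 0.01  0.02 -0.06] q [ 0.26  0.2   1.94  0.    1.   -1.56]
```

Request:
arm_command(targets="0 0 -3 0 0 0 0;0 0 -8 0 0 0 0;0 0 -16 0 0 0 0;0 0 -28 0 0 0 0;0 0 -42 0 0 0 0;0 0 -56 0 0 0 0;0 0 -70 0 0 0 0;0 0 -80 0 0 0 0;0 0 -80 0 0 0 0;0 0 -80 0 0 0 0")

```text
time: 3.97
tool_pos: [0.5541, 0.1708, 0.1779]
tcp_rot: [-0.384, 3.116, 0.0]
wrist_force: [-0.2, 0.8, -4.6]
width: 0.295
```

Run:
```python
from h import *
plan([.554,.170,.2],104.1)
s=bot.read_state()
p,d=bot.read_camera("wrist"); cv2.imwrite("pics/w3.png",p)
print([bot.read_state()['wrist_force'].round(2)])
p,d=bot.read_camera("scene"); cv2.imwrite("pics/s3.png",cv2.resize(p[80:260,180:420],None,fx=3,fy=3))
print([bot.read_state()['wrist_force'].round(2)])
```

```text
t 3.97 pos [0.5541 0.1708 0.1779] yaw 104.04 F [-0.24  0.85 -4.63] M [-0.01 -0.05 -0.03] w 0.295
shift [  0.2  -0.8 -22.1] turn [ 0.    0.12 -0.06] q [ 0.26  0.12  1.87 -0.    1.14 -1.56]
[array([ 0.44,  0.58, -4.2 ])]
[array([-0.64,  0.48, -3.84])]
```

View pics/s3.png

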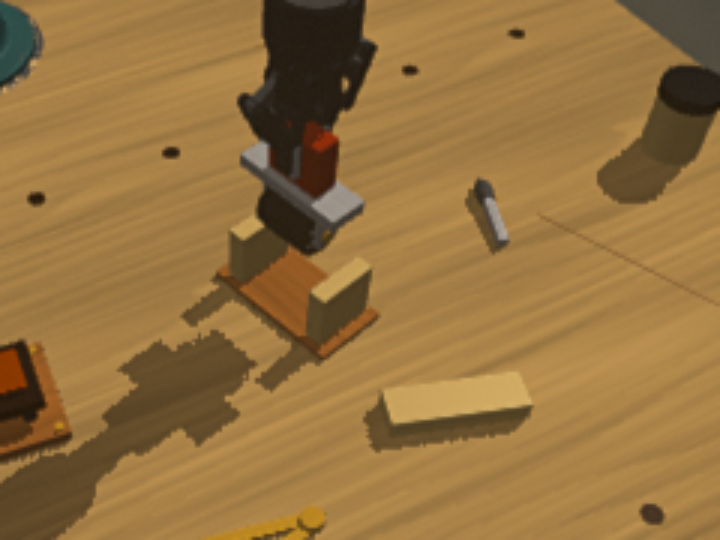

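View pics/w3.png

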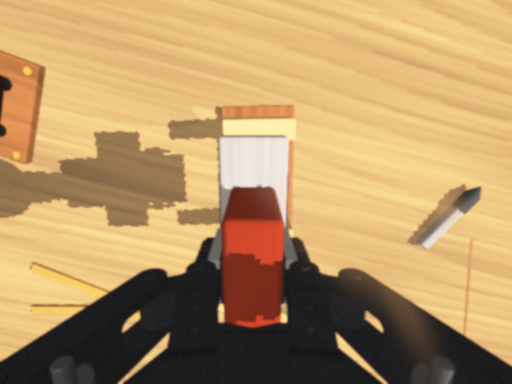

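Roller lifted level and clear of the rest. It weighs about 4.3 N on the wrist.

Run:
```python
from h import *
plan([.5458,-.1114,.170],83.6)
```

```text
t 4.07 pos [0.5528 0.1705 0.1759] yaw 104.04 F [-0.64  0.48 -3.84] M [0.   0.01 0.02] w 0.295
shift [  75.2 -271.8    6.1] turn [-2.000e-02 -9.000e-02  2.044e+01] q [ 0.26  0.13  1.87 -0.    1.14 -1.56]
```

Request:
arm_command(targets="4 -14 0 0 0 1 0;11 -41 0 0 0 3 0;20 -72 0 0 0 5.5 0;29 -105 0 0 0 8 0;38 -138 1 0 0 10.5 0;47 -171 2 0 0 13 0;56 -204 3 0 0 15.5 0;65 -235 4 0 0 18 0;72 -259 5 0 0 20 0;75 -272 6 0 0 20.5 0")

```text
time: 4.9
tool_pos: [0.5453, -0.1149, 0.1696]
tcp_rot: [-0.183, -3.134, 0.002]
wrist_force: [0.3, 0.8, -4.4]
width: 0.3
```

Request:
arm_command(targets="0 0 0 0 0 0 0;0 0 0 0 0 0 0")

```text
time: 5.07
tool_pos: [0.5459, -0.1119, 0.1698]
tcp_rot: [-0.18, -3.135, -0.001]
wrist_force: [-0.2, 0.4, -4.0]
width: 0.296
```

Run:
```python
from h import *
plan([.5458,-.1114,.170],83.6)
s=bot.read_state()
p,d=bot.read_camera("wrist"); cv2.imwrite("pics/w4.png",p)
plan([.5458,-.1114,.140],83.6)
p,d=bot.read_camera("scene"); cv2.imwrite("pics/s4.png",cv2.resize(p[110:290,60:300],None,fx=3,fy=3))
plan([.5458,-.1114,.140],83.6)
C=cam("wrist",s);P=cloud(C,d*0+0);D=None
```

```text
t 5.07 pos [ 0.5459 -0.1119  0.1698] yaw 83.44 F [-0.21  0.41 -4.03] M [ 0.08 -0.02  0.01] w 0.296
shift [ 0.2  0.5 -0.2] turn [ 0.05 -0.11 -0.16] q [-0.25  0.09  1.92  0.    1.13 -1.7 ]
t 5.12 pos [ 0.5461 -0.111   0.17  ] yaw 83.52 F [-0.41 -0.68 -4.67] M [ 0.03 -0.04  0.05] w 0.299
shift [ 0.2 -0.4 30. ] turn [ 0.06 -0.09 -0.08] q [-0.25  0.09  1.92  0.    1.13 -1.7 ]
t 5.17 pos [ 0.5463 -0.1105  0.1702] yaw 83.58 F [ 0.18  0.22 -4.45] M [-0.06  0.07 -0.02] w 0.298
shift [ 0.4 -1.  30.2] turn [ 0.05 -0.07 -0.02] q [-0.24  0.09  1.92  0.    1.13 -1.7 ]
```

View pics/s4.png

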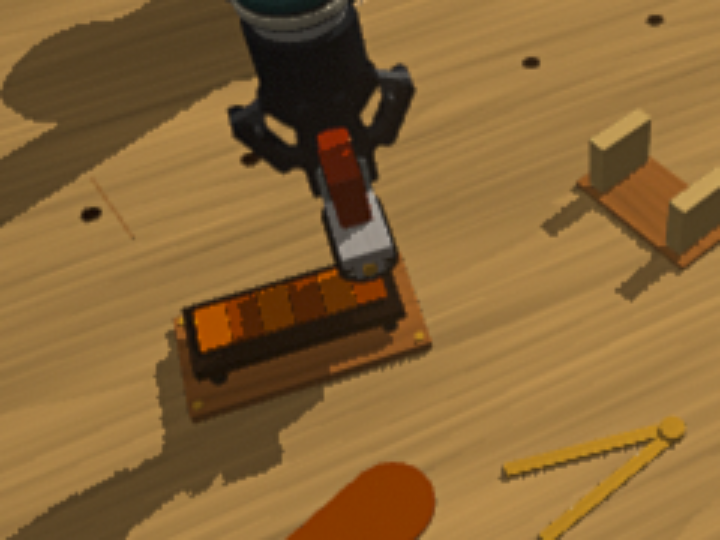

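View pics/w4.png

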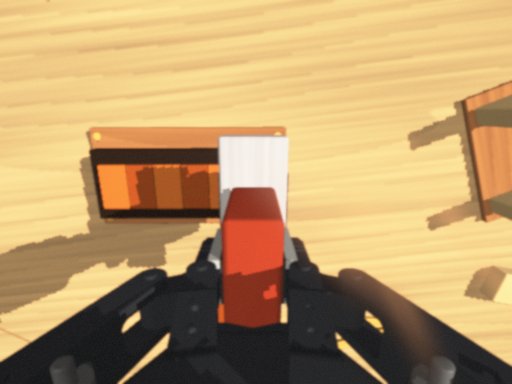

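The roller is over the near end of the strip, square to it (in the wrist view the strip runs horizontally at row 187). I'll lower it now.

Request:
arm_command(targets="0 0 10 0 0 0 0;0 0 20 0 0 0 0;0 0 27 0 0 0 0;0 0 31 0 0 0 0;0 0 34 0 0 0 0;0 0 36 0 0 0 0;0 0 36 0 0 0 0;0 0 36 0 0 0 0")

```text
time: 5.83
tool_pos: [0.5469, -0.1114, 0.1353]
tcp_rot: [0.177, 3.136, -0.0]
wrist_force: [-1.4, 0.4, -0.2]
width: 0.296
```

Run:
```python
from h import *
plan([.5303,-.2506,.128],83.6)
```

```text
t 5.83 pos [ 0.5469 -0.1114  0.1353] yaw 83.55 F [-1.42  0.44 -0.25] M [ 0.09  0.44 -0.04] w 0.296
shift [   0.9 -140.2    7.4] turn [-0.01  0.02 -0.05] q [-0.25  0.12  1.95 -0.    1.06 -1.7 ]
```

Request:
arm_command(targets="0 0 1.5 0 0 0 0;0 0 3 0 0 0 0;0 0 4.5 0 0 0 0;0 0 6 0 0 0 0;0 0 7 0 0 0 0;0 0 7.5 0 0 0 0;0 0 7.5 0 0 0 0;0 0 7.5 0 0 0 0")

```text
time: 6.5
tool_pos: [0.5473, -0.1116, 0.1281]
tcp_rot: [0.177, 3.135, -0.0]
wrist_force: [-1.5, 0.9, 5.4]
width: 0.297
```

Run:
```python
from h import *
plan([.5303,-.2506,.128],83.6)
p,d=bot.read_camera("scene"); cv2.imwrite("pics/s5.png",cv2.resize(p[150:270,100:260],None,fx=4,fy=4))
plan([.5303,-.2506,.128],83.6)
```

```text
t 6.5 pos [ 0.5473 -0.1116  0.1281] yaw 83.54 F [-1.48  0.88  5.38] M [0.06 0.6  0.01] w 0.297
shift [ 1.300e+00 -1.401e+02  1.000e-01] turn [-0.01  0.08 -0.06] q [-0.25  0.13  1.96 -0.    1.05 -1.7 ]
t 6.55 pos [ 0.5473 -0.1116  0.1281] yaw 83.54 F [-2.8   0.41  5.2 ] M [0.05 0.62 0.  ] w 0.293
shift [ 1.300e+00 -1.401e+02  1.000e-01] turn [-0.01  0.08 -0.06] q [-0.25  0.13  1.96 -0.    1.05 -1.7 ]
```

View pics/s5.png

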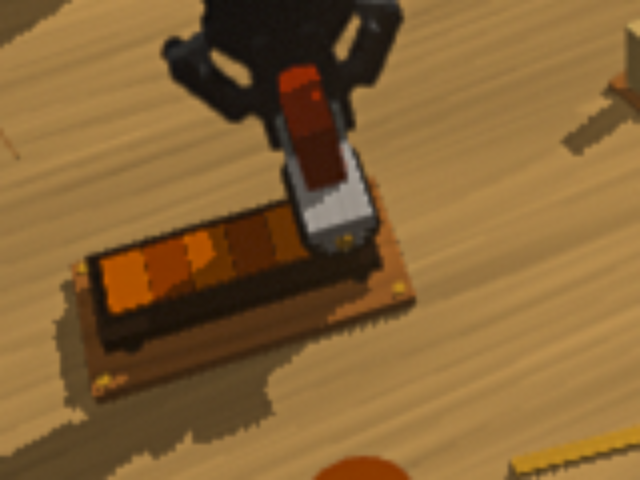

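Request:
arm_command(targets="0.3 0 1.3 0 0 0 0;0.5 -3 1.3 0 0 0 0;1 -8 1.3 0 0 0 0;1 -13 1.3 0 0 0 0;1 -18 1.3 0 0 0 0;1 -23 1.3 0 0 0 0;1 -28 1.3 0 0 0 0")

```text
time: 7.13
tool_pos: [0.5439, -0.1396, 0.1273]
tcp_rot: [0.177, 3.134, -0.001]
wrist_force: [-1.5, 0.4, 6.9]
width: 0.297
```

Run:
```python
from h import *
plan([.5303,-.2506,.128],83.6)
```

```text
t 7.13 pos [ 0.5439 -0.1396  0.1273] yaw 83.55 F [-1.53  0.38  6.88] M [0.15 0.45 0.  ] w 0.297
shift [   1.  -111.8   -0.6] turn [-0.02  0.17 -0.05] q [-0.3   0.14  1.96  0.    1.04 -1.75]
```

Request:
arm_command(targets="0 -5 0.3 0 0 0 0;0 -10 0.3 0 0 0 0;0 -15 0.3 0 0 0 0;0 -20 0.3 0 0 0 0;0 -25 0.3 0 0 0 0;0 -30 0.3 0 0 0 0;0 -35 0.3 0 0 0 0")

```text
time: 7.72
tool_pos: [0.54, -0.1738, 0.1271]
tcp_rot: [0.178, 3.134, 0.001]
wrist_force: [-1.4, 4.1, 7.1]
width: 0.299
```

Run:
```python
from h import *
plan([.5303,-.2506,.128],83.6)
```

```text
t 7.72 pos [ 0.54   -0.1738  0.1271] yaw 83.51 F [-1.44  4.14  7.09] M [0.7  0.36 0.02] w 0.299
shift [  1.  -77.4  -1. ] turn [ 0.05  0.17 -0.09] q [-0.36  0.15  1.94  0.    1.05 -1.81]
```

Request:
arm_command(targets="0 -5 0.2 0 0 0 0;0 -10 0.2 0 0 0 0;0 -15 0.2 0 0 0 0;0 -20 0.2 0 0 0 0;0 -25 0.2 0 0 0 0;0 -30 0.2 0 0 0 0;0 -35 0.2 0 0 0 0;0 -40 0.2 0 0 0 0")

```text
time: 8.38
tool_pos: [0.5354, -0.2144, 0.127]
tcp_rot: [0.177, 3.134, -0.002]
wrist_force: [-2.5, 0.1, 6.8]
width: 0.295
```

Run:
```python
from h import *
plan([.5303,-.2506,.128],83.6)
p,d=bot.read_camera("scene"); cv2.imwrite("pics/s6.png",cv2.resize(p[150:270,100:260],None,fx=4,fy=4))
plan([.5303,-.2506,.128],83.6)
```

```text
t 8.38 pos [ 0.5354 -0.2144  0.127 ] yaw 83.55 F [-2.54  0.05  6.81] M [ 0.16  0.54 -0.  ] w 0.295
shift [  1.  -36.5  -0.9] turn [-0.06  0.17 -0.05] q [-0.42  0.17  1.92 -0.    1.05 -1.88]
t 8.43 pos [ 0.5354 -0.2154  0.1271] yaw 83.54 F [-2.1  -0.95  7.01] M [ 0.04  0.56 -0.02] w 0.294
shift [  1.1 -35.6  -0.8] turn [-0.11  0.18 -0.06] q [-0.43  0.17  1.92 -0.    1.05 -1.88]
```

View pics/s6.png

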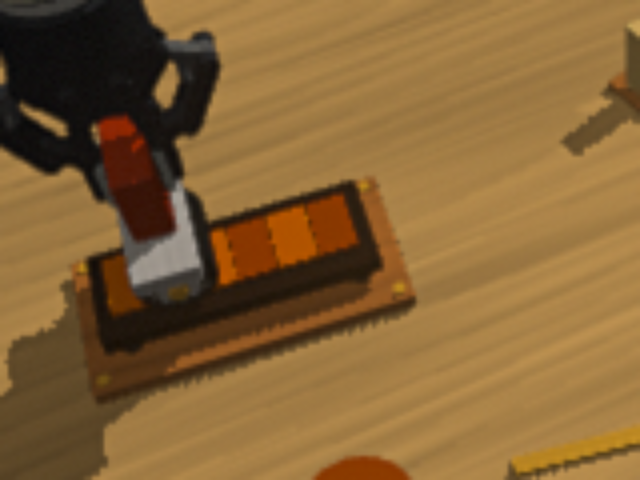

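Request:
arm_command(targets="0 -5 0.2 0 0 0 0;0 -10 0.2 0 0 0 0;0 -15 0.2 0 0 0 0;0 -20 0.2 0 0 0 0;0 -25 0.2 0 0 0 0;0 -30 0.2 0 0 0 0;0 -35 0.2 0 0 0 0;0 -36.5 0.2 0 0 0 0;0 -36.5 0.2 0 0 0 0")

```text
time: 9.18
tool_pos: [0.5312, -0.2513, 0.1269]
tcp_rot: [0.177, 3.134, -0.003]
wrist_force: [-2.3, -0.7, 6.2]
width: 0.297
```

Run:
```python
from h import *
plan([.5303,-.2506,.128],83.6)
p,d=bot.read_camera("scene"); cv2.imwrite("pics/s7.png",cv2.resize(p[150:270,100:260],None,fx=4,fy=4))
plan([.5303,-.2506,.128],83.6)
C=cam("scene");P=cloud(C,d);r=R.from_euler('z',-6.4,degrees=True)
Q=r.inv().apply(P.reshape(-1,3)-[.538,-.181,0]);hs=cv2.cvtColor(p,cv2.COLOR_BGR2HSV).reshape(-1,3)
for y in(-66,-40,-13,13,40,66):
    m=(abs(Q[:,1]*1000-y)<9)&(abs(Q[:,0])<.018)&(d.ravel()>0); w=(abs(Q[:,1]*1000-y)<9)&(abs(Q[:,0]-.030)<.004)&(Q[:,2]>.02)
    print(y,m.sum(),np.median(Q[m,2])*1000, w.sum(),np.median(Q[w,2])*1000)
```

```text
t 9.18 pos [ 0.5312 -0.2513  0.1269] yaw 83.53 F [-2.3  -0.73  6.22] M [ 0.06  0.54 -0.04] w 0.297
shift [ 1.   0.6 -1.1] turn [-0.1   0.17 -0.07] q [-0.48  0.18  1.9  -0.    1.05 -1.94]
t 9.23 pos [ 0.5312 -0.2511  0.1269] yaw 83.53 F [-2.38 -0.56  7.66] M [-0.03  0.5  -0.  ] w 0.294
shift [ 1.   0.4 -1.1] turn [-0.1   0.17 -0.07] q [-0.48  0.18  1.9  -0.    1.05 -1.94]
-66 303 231.68755992352885 400 299.98936315184983
-40 737 280.46008262821886 395 370.2692206471299
-13 394 227.56083262838828 186 487.61650967963163
13 75 41.509873373498095 18 35.88990179975848
40 76 41.143280934957446 22 35.75649057964447
66 74 41.03734640311363 23 36.2148518921378
```

View pics/s7.png

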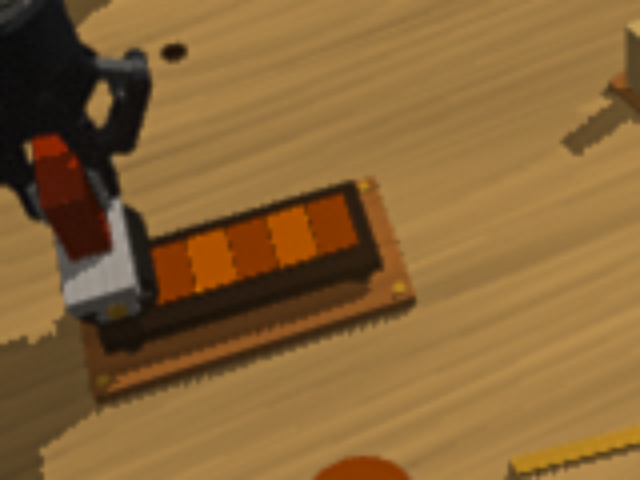

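Request:
arm_command(targets="0 0 -3 0 0 0 0;0 0 -8 0 0 0 0;0 0 -16 0 0 0 0;0 0 -26 0 0 0 0;0 0 -36 0 0 0 0;0 0 -46 0 0 0 0;0 0 -52 0 0 0 0;0 0 -52 0 0 0 0")

```text
time: 9.9
tool_pos: [0.5313, -0.2505, 0.1797]
tcp_rot: [0.177, 3.133, -0.003]
wrist_force: [0.8, -0.5, -4.0]
width: 0.295
```

```bash
cat > chk.py <<'E'
from h import *
def chk(n,tag):
    p,d=bot.read_camera(n); cv2.imwrite(f"pics/{n}_{tag}.png",p)
    C=cam(n);P=cloud(C,d);r=R.from_euler('z',-6.4,degrees=True)
    Q=r.inv().apply(P.reshape(-1,3)-[.538,-.181,0])
    for y in(-66,-40,-13,13,40,66):
        a=(abs(Q[:,1]*1000-y)<10)&(d.ravel()>0)&(Q[:,2]<.07)
        m=a&(abs(Q[:,0])<.018); w=a&(abs(abs(Q[:,0])-.030)<.004)&(Q[:,2]>.02)
        print(n,y,m.sum(),w.sum(),"plate-wenge mm",np.round((np.mean(Q[m,2])-np.mean(Q[w,2]))*1000,2),"plate z",(np.mean(Q[m,2])*1000).round(2))
E
python3 - <<'E'
from chk import *
plan([.5510,.1755,.178],105.1)
chk("scene","8")
E
```

```text
t 9.9 pos [ 0.5313 -0.2505  0.1797] yaw 83.55 F [ 0.81 -0.48 -4.03] M [ 0.   -0.   -0.04] w 0.295
shift [ 28.3 425.5   1. ] turn [ -0.12   0.19 -21.55] q [-0.48  0.13  1.85 -0.    1.15 -1.94]
scene -66 71 23 plate-wenge mm 8.1 plate z 48.48
scene -40 90 42 plate-wenge mm 5.31 plate z 48.17
scene -13 88 38 plate-wenge mm 4.77 plate z 48.37
scene 13 86 40 plate-wenge mm 5.76 plate z 48.35
scene 40 81 38 plate-wenge mm 5.32 plate z 48.3
scene 66 85 38 plate-wenge mm 5.44 plate z 48.04
```

Request:
arm_command(targets="1 10 0 0 0 -0.5 0;3 35 0 0 0 -2 0;5 68 0 0 0 -3.5 0;7 102 0 0 0 -5.5 0;9 136 0 0 0 -7.5 0;11 170 0 0 0 -9.5 0;13.5 204 0 0 0 -11.5 0;16 238 0 0 0 -13.5 0;18 272 0 0 0 -15.5 0;20 306 0 0 0 -17 0")

```text
time: 10.78
tool_pos: [0.5433, 0.0587, 0.1764]
tcp_rot: [0.292, -3.126, -0.001]
wrist_force: [0.3, -0.1, -3.7]
width: 0.297
```

Run:
```python
from chk import *
plan([.5509,.1761,.178],105.1)
```

```text
t 10.78 pos [0.5433 0.0587 0.1764] yaw 100.67 F [ 0.33 -0.05 -3.65] M [-0.02 -0.08  0.01] w 0.297
shift [-29.2 114.   -1.6] turn [ 0.03 -0.09 -4.43] q [ 0.06  0.06  1.94  0.    1.14 -1.7 ]
```

Request:
arm_command(targets="-7 28 -1 0 0 -1 0;-14 56 -1 0 0 -2 0;-20 80 -1 0 0 -3 0;-25 99 -1 0 0 -4 0;-28 110 -1 0 0 -4.4 0;-29 114 -1 0 0 -4.4 0;-29 114 -1 0 0 -4.4 0;-29 114 -1 0 0 -4.4 0")

```text
time: 11.45
tool_pos: [0.5518, 0.1731, 0.1778]
tcp_rot: [0.408, -3.114, 0.001]
wrist_force: [-0.0, -0.6, -4.3]
width: 0.298
```

Run:
```python
from chk import *
plan([.5509,.1761,.178],105.1)
s=bot.read_state();p,d=bot.read_camera("wrist"); cv2.imwrite("pics/w9.png",p)
plan([.5509,.1761,.178],105.1)
def rect(p):
    (c,wh,a)=cv2.minAreaRect(p[:,:2].astype(np.float32)*1000); return np.round(c,1),np.round(wh,1),round(a,2)
hsv=cv2.cvtColor(p,cv2.COLOR_BGR2HSV);h,sa,v=cv2.split(hsv)
C=cam("wrist",s);P=cloud(C,d);z=P[...,2]
for nm,m in(("post",(z>.066)&(z<.074)&(sa>60)),("base",(z>.005)&(z<.011)),("bar",(z>.15)&(z<.175)&(sa<60)),("grip",(z>.2)&(h<12)&(sa>150))):
    m=m&(d>0)&(abs(P[...,0]-.55)<.1)&(abs(P[...,1]-.175)<.09)
    if m.sum()>5: print(nm,m.sum(),rect(P[m]),np.median(z[m]))
chk("top","9")
plan([.5509,.1761,.178],105.1)
```

```text
t 11.45 pos [0.5518 0.1731 0.1778] yaw 104.94 F [-0.01 -0.64 -4.33] M [-0.03  0.01  0.01] w 0.298
shift [ 0.1  3.1 -0.2] turn [-0.04 -0.07 -0.16] q [ 0.26  0.12  1.87 -0.    1.15 -1.57]
t 11.5 pos [0.5519 0.1728 0.1779] yaw 104.9 F [ 0.08 -0.6  -3.93] M [-0.01 -0.    0.01] w 0.301
shift [ 0.1  3.5 -0.1] turn [-0.04 -0.06 -0.2 ] q [ 0.26  0.12  1.87 -0.    1.15 -1.57]
post 1078 (array([540.3, 175.1]), array([106.3,  65.8]), 14.9) 0.06974297172587135
base 1041 (array([544.8, 177. ]), array([139.8,  79.4]), 15.22) 0.007820870576150551
bar 4013 (array([520.2, 166.2]), array([52.9, 40.1]), 14.51) 0.1645759417679667
grip 7026 (array([546.6, 172.8]), array([52.3, 26.1]), 14.24) 0.21832478351783013
top -66 136 59 plate-wenge mm 4.81 plate z 49.45
top -40 141 62 plate-wenge mm 4.83 plate z 49.68
top -13 142 62 plate-wenge mm 5.22 plate z 49.58
top 13 139 62 plate-wenge mm 4.99 plate z 49.67
top 40 142 61 plate-wenge mm 5.16 plate z 49.69
top 66 138 61 plate-wenge mm 4.93 plate z 49.83
t 11.55 pos [0.5521 0.1726 0.1781] yaw 104.87 F [-0.06  0.48 -4.2 ] M [-0.04 -0.   -0.03] w 0.294
shift [0.2 3.7 0.1] turn [-0.03 -0.04 -0.23] q [ 0.26  0.12  1.87 -0.    1.15 -1.57]
```

View pics/w9.png

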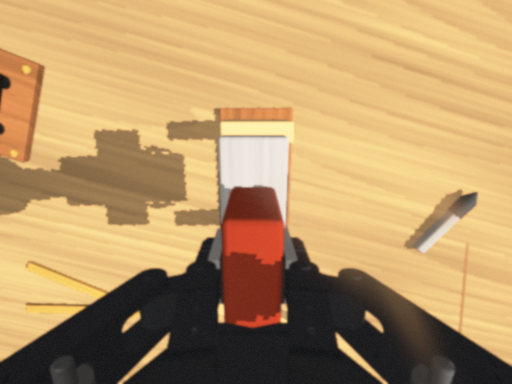

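View pics/top_9.png

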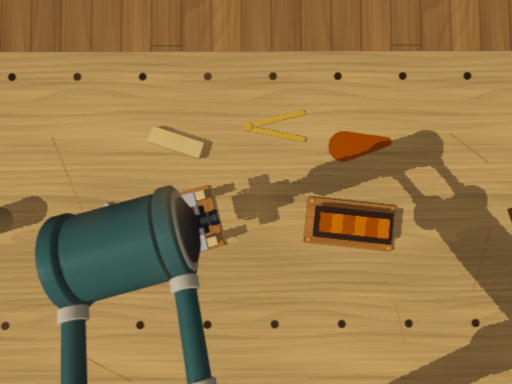

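All six plates read home in both cameras: tops stand 4.8–5.2 mm above the wenge, where 5 is home. The grip hasn't slipped in the hand, and the wrist view shows the bar over the rest post at (255,130). I'll centre it and lower.

Request:
arm_command(targets="0 2 0 0 0 0 0;0 3.5 5 0 0 -0.2 0;0 3.5 20 0 0 -0.2 0;0 3.5 35 0 0 -0.2 0;0 3.5 50 0 0 -0.2 0;0 3.5 62 0 0 -0.2 0;0 3.5 70 0 0 -0.2 0;0 3.5 75 0 0 -0.2 0;0 3.5 77 0 0 -0.2 0;0 3.5 77 0 0 -0.2 0")

```text
time: 12.38
tool_pos: [0.5513, 0.1771, 0.101]
tcp_rot: [0.414, -3.114, 0.0]
wrist_force: [-0.1, -1.8, -3.8]
width: 0.293
```

Run:
```python
from chk import *
plan([.5509,.1761,.0972],105.1)
p,d=bot.read_camera("scene"); cv2.imwrite("pics/s10.png",cv2.resize(p[80:260,180:420],None,fx=3,fy=3))
plan([.5509,.1761,.0972],105.1)
```

```text
t 12.38 pos [0.5513 0.1771 0.101 ] yaw 105.14 F [-0.06 -1.79 -3.77] M [0.02 0.02 0.02] w 0.293
shift [ 0.7 -0.9  3.8] turn [-0.   -0.02  0.04] q [ 0.27  0.2   1.94 -0.    1.01 -1.57]
t 12.43 pos [0.5517 0.1773 0.1017] yaw 105.14 F [-0.1  -0.03 -3.92] M [-0.06 -0.03  0.03] w 0.295
shift [ 1.1 -0.9  4.5] turn [0.   0.04 0.04] q [ 0.27  0.2   1.94  0.    1.01 -1.57]
```

View pics/s10.png

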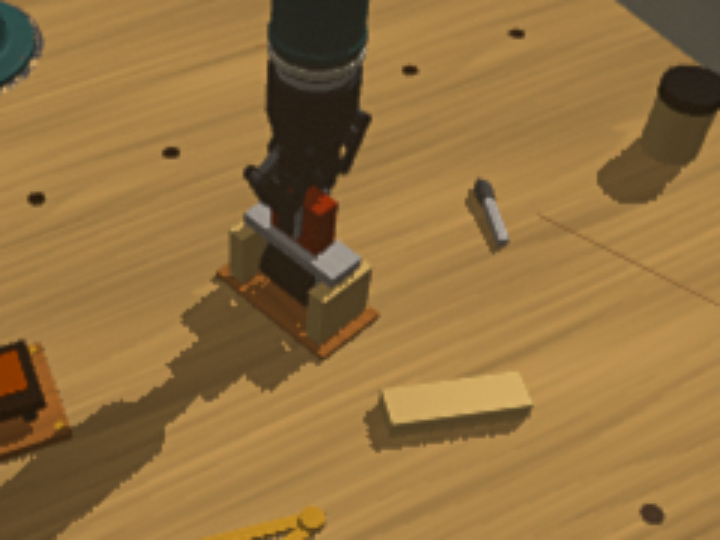

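The drum hangs between the posts and the bar ends are over them. I'll lower the last few millimetres.

Request:
arm_command(targets="0 0 1.5 0 0 0 0;0 0 2.5 0 0 0 0;0 0 3.5 0 0 0 0;0 0 3.5 0 0 0 0")

```text
time: 12.77
tool_pos: [0.5514, 0.1772, 0.098]
tcp_rot: [-0.414, 3.114, 0.0]
wrist_force: [-0.8, -0.5, -3.6]
width: 0.292
```

Run:
```python
from chk import *
plan([.5509,.1761,.0972],105.1)
```

```text
t 12.77 pos [0.5514 0.1772 0.098 ] yaw 105.15 F [-0.85 -0.53 -3.63] M [-0.01  0.02  0.02] w 0.292
shift [ 0.8 -1.   0.8] turn [-0.    0.02  0.05] q [ 0.27  0.2   1.94 -0.    1.   -1.57]
```

Request:
arm_command(targets="0 0 0.5 0 0 0 0;0 0 1 0 0 0 0;0 0 1.3 0 0 0 0;0 0 1.3 0 0 0 0")

```text
time: 13.1
tool_pos: [0.5515, 0.1773, 0.0972]
tcp_rot: [-0.414, 3.114, 0.0]
wrist_force: [-2.6, -0.6, 1.6]
width: 0.295
```

Run:
```python
from chk import *
plan([.5509,.1761,.0972],105.1)
```

```text
t 13.1 pos [0.5515 0.1773 0.0972] yaw 105.14 F [-2.62 -0.61  1.63] M [-0.1   0.34 -0.03] w 0.295
shift [ 0.9 -1.  -0. ] turn [0.   0.02 0.04] q [ 0.27  0.2   1.94  0.    1.   -1.57]
```

Request:
arm_command(targets="0 0 0 0 0 0 0.4;0 0 0 0 0 0 0.6;0 0 0 0 0 0 1;0 0 0 0 0 0 1;0 0 0 0 0 0 1;0 0 0 0 0 0 1;0 0 0 0 0 0 1;0 0 0 0 0 0 1")

```text
time: 13.77
tool_pos: [0.5513, 0.1772, 0.0965]
tcp_rot: [0.414, -3.114, 0.0]
wrist_force: [0.3, 0.5, 0.5]
width: 1.002
```

Run:
```python
from chk import *
plan([.5509,.1761,.0972],105.1)
p,d=bot.read_camera("wrist"); cv2.imwrite("pics/w11.png",p)
```

```text
t 13.77 pos [0.5513 0.1772 0.0965] yaw 105.14 F [0.28 0.53 0.48] M [-0.02 -0.01 -0.02] w 1.002
shift [ 0.7 -0.9 -0.7] turn [-0.   -0.    0.04] q [ 0.27  0.2   1.94 -0.    1.   -1.57]
```

View pics/w11.png

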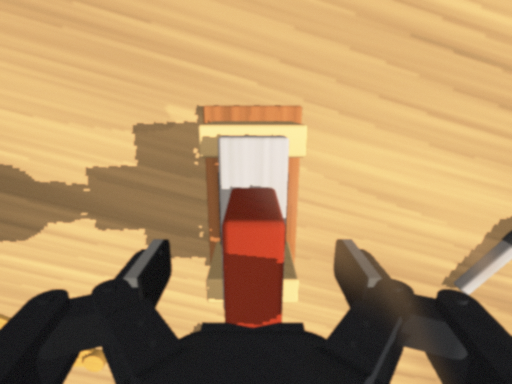

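The fingers are open and clear. The bar sits centred on both posts (x≈253). I'll back straight up.

Request:
arm_command(targets="0 0 -10 0 0 0 1;0 0 -30 0 0 0 1;0 0 -55 0 0 0 1;0 0 -85 0 0 0 1;0 0 -115 0 0 0 1;0 0 -130 0 0 0 1;0 0 -130 0 0 0 1")

```text
time: 14.4
tool_pos: [0.5545, 0.1781, 0.233]
tcp_rot: [-0.413, 3.104, 0.002]
wrist_force: [-0.1, 0.4, -0.7]
width: 1.0
```

Request:
arm_command(targets="0 25 0 0 0 0 1;0 60 0 0 0 0 1;0 95 0 0 0 0 1;0 130 0 0 0 0 1;0 165 0 0 0 0 1;0 200 0 0 0 0 1;0 225 0 0 0 0 1;0 225 0 0 0 0 1;0 225 0 0 0 0 1")

```text
time: 15.15
tool_pos: [0.4914, 0.3952, 0.2254]
tcp_rot: [0.418, -3.112, 0.002]
wrist_force: [0.1, 0.4, -0.4]
width: 1.005
```

Run:
```python
from chk import *
plan([.55,.1,.2])
chk("top","12"); chk("scene","12")
def rect(p):
    (c,wh,a)=cv2.minAreaRect(p[:,:2].astype(np.float32)*1000); return np.round(c,1),np.round(wh,1),round(a,2)
for n in("top","scene"):
    C=cam(n);p,d=bot.read_camera(n);P=cloud(C,d);X,Y,z=P[...,0],P[...,1],P[...,2]
    s=cv2.cvtColor(p,cv2.COLOR_BGR2HSV)[...,1]
    rr=(X>.45)&(X<.65)&(Y>.1)&(Y<.25)&(d>0)
    for nm,m in (("grip",rr&(z>.134)&(z<.16)),("bar",rr&(z>.078)&(z<.09)&(s<90)),("post",rr&(z>.066)&(z<.074)&(s>60))):
        if m.sum()>5: print(n,nm,m.sum(),rect(P[m]),np.median(z[m]).round(4))
    i0=cv2.imread(f"pics/{n}0.png"); df=cv2.absdiff(i0,p).max(2)
    cv2.imwrite(f"pics/{n}_final.png",p)
    for nm,(x0,x1,y0,y1) in dict(caul=(.69,.78,.15,.31),div=(.73,.82,-.09,.08),pick=(.68,.78,-.32,-.1),csk=(.49,.6,.38,.44)).items():
        m=(X>x0)&(X<x1)&(Y>y0)&(Y<y1)&(abs(z)<.03); print(n,nm,m.sum(),'changed px',(df[m]>60).sum())
```

```text
t 15.15 pos [0.4914 0.3952 0.2254] yaw 105.3 F [ 0.1   0.44 -0.39] M [-0.04 -0.02  0.  ] w 1.005
shift [  21.4 -300.2   25.7] turn None q [ 0.64  0.19  1.71 -0.    1.25 -1.2 ]
top -66 142 63 plate-wenge mm 4.85 plate z 49.67
top -40 140 62 plate-wenge mm 4.76 plate z 49.63
top -13 139 61 plate-wenge mm 5.06 plate z 49.57
top 13 137 63 plate-wenge mm 5.25 plate z 49.77
top 40 141 64 plate-wenge mm 4.51 plate z 49.46
top 66 135 60 plate-wenge mm 4.85 plate z 49.46
scene -66 93 44 plate-wenge mm 7.1 plate z 48.33
scene -40 90 40 plate-wenge mm 5.53 plate z 48.43
scene -13 88 41 plate-wenge mm 5.04 plate z 48.53
scene 13 85 41 plate-wenge mm 5.86 plate z 48.16
scene 40 84 38 plate-wenge mm 5.51 plate z 48.29
scene 66 87 34 plate-wenge mm 6.31 plate z 48.36
top grip 380 (array([551.5, 175.4]), array([59.8, 25.7]), 15.47) 0.1385
top bar 560 (array([551.6, 175.2]), array([115.8,  40.3]), 15.25) 0.0847
top post 264 (array([550.7, 174.6]), array([126. ,  65.9]), 15.26) 0.0707
top caul 2425 changed px 0
top div 2514 changed px 0
top pick 3605 changed px 363
top csk 1143 changed px 0
scene grip 154 (array([552.5, 176.9]), array([61.4, 26.1]), 14.91) 0.1373
scene bar 267 (array([551.9, 176.3]), array([117.1,  40.9]), 17.11) 0.0833
scene post 125 (array([552.2, 176.7]), array([125.8,  67.3]), 15.46) 0.0694
scene caul 1613 changed px 0
scene div 2316 changed px 0
scene pick 3782 changed px 299
scene csk 467 changed px 0
```

View pics/top_final.png

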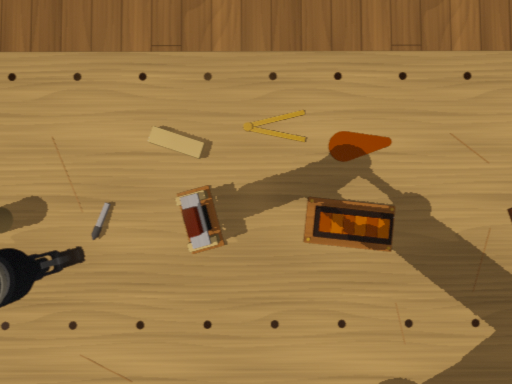

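View pics/scene_final.png

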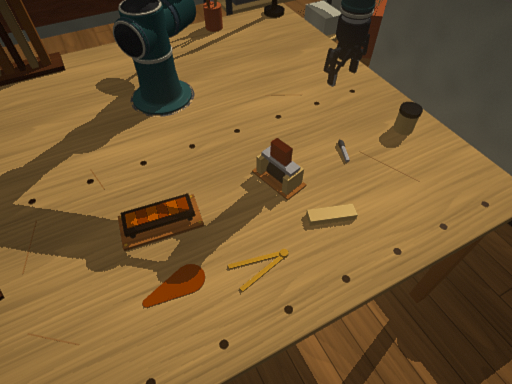

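The roller stands on both posts in the top view (200,220) and the scene view (280,167), within about 1 mm of the rest's centre. All the plates are home. The only bystander pixels that changed are near the pickguard, where the arm's shadow now falls; its outline hasn't moved.

```bash
python3 -c "
from workcell import bot
print(bot.finish_job())"
```

```text
the job is handed in; nothing more can be done
None
```

The job is handed in after about 15 s of robot time: all six plates are home, and the roller is back on its rest with the gripper clear.

- **Rolling:** I pressed the near end at about 10 N, then rolled one pass to the far end at about 11 N. The bed sank about 6–7 mm, well short of its 16 mm stop.
- **Plates:** In the top view the plate tops stand 4.5–5.3 mm above the wenge, where 5 mm is home and standing proud would be 8.5 mm. The scene view shows the same 3.4 mm drop on every plate. Its own plate-to-wenge readings at the two end plates were high (6.3 and 7.1 mm). I put that down to a bad wenge sample there, because those plates' heights match the others.
- **Roller:** It stands upright across both posts, within about 1 mm of the rest's centre and in line with it.
- **Bystanders:** The caul, dividers and countersink show no change. Some pixels changed around the pickguard, because the arm's shadow fell there, but its outline is where it was.

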